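# Show a specimen case to the sprung viewing lens and put it back

## Task

Take the closed specimen case with the broad beetle off its sloping rest and lift it up to the horizontal viewer. Hold it there upright, its clear front against the lens nose, square to the lens and with the beetle centred on it, pressed so lightly that the sprung nose gives only a few millimetres; how far the lens tube stands out differs every time, so feel for it. Hold it still there for at least two seconds, then set it back down on the same rest just as it was, fully seated with its front outward, and let go; leave the other case and everything else on the bench where it is.

Things in the scene. Friction and masses are not known exactly. Their poses are not given: they have to be found in the camera images.
- case: the case to show: flat, closed, a short BROAD beetle in it, grey rim, white back, clear front; 14 mm thick (x), 80 wide (y), 90 tall (z), 0.06-0.13 kg. Origin: centre of its lower edge. x points out of the clear front, z up the case. Starts on a rest, z 0.6 rad off vertical, upper edge leaning towards the robot, front facing up and away. Pinch it across the upper edge, tool tilted along it.
- case_mid (a point): the middle of the case (the beetle), 45 mm up its z from the lower edge, mid thickness; axes as the case
- other_case: a second case of the same size and make holding one long SLIM insect, on the other rest; leave it alone. Origin and axes as for the first case
- easel_a: white fixed rest holding the case to show: base 100 x 90 mm, back 70 mm wide leaning 0.6 rad towards the robot behind the lower 55 mm of the case (the upper 35 mm is free on both faces), ledge, and a front lip 8 mm high, 5 mm clear of the case. Lift the case out along its slope. Origin: on the bench, 30 mm below the middle of the case's lower edge.
- easel_b: the same kind of rest; holds the other case
- viewer: white horizontal video viewer fixed to the bench: foot 200 x 130 mm, column, housing 120 x 75 x 75 mm whose front looks along its own -x; housing top 208 mm above the bench. Origin: on the bench below the housing's front face. From the front stands a round lens tube 28 mm thick, with a black round nose 38 mm wide and 30 mm long at its end.
- lens_axis (a point): point on the optical axis, 10 mm before the housing's front, 170 mm above the bench; x points into the viewer, z up. The nose's flat front lies 56 to 91 mm out along -x: the tube is set differently every time, unreported, and does not give. The nose is sprung: it yields 1 mm per newton from first touch, 15 mm at most. A few newtons are right, above 14 N is too hard.
- round_dish: clear round closed dish, 63 mm across, 15 mm high, lying on the bench between the rests; leave alone. Origin: centre of the underside
- jar: small glass jar, 48 mm across, 70 mm high; leave alone. Origin: centre of the underside
- dropper: small amber bottle, 36 mm across, 85 mm high; leave alone. Origin: centre of the underside
- forceps: steel forceps 110 mm long lying along their x; leave alone. Origin: middle of the underside
- loupe: metal loupe 36 mm across, 20 mm high; leave alone. Origin: centre of the underside
There are look-alikes about, which are no part of the job. What is shaped like the easel_a but purple or yellow is not meant.

How it is judged:
On the way, in this order (a step that is already met when the one before it is completed fails the run):
1. the case is lifted clear of its rest (height (world z) of case_mid above 0.11 m and contact force between case and easel_a below 0.05 N and contact force between the fingers and case above 1 N), for 0.2 s.
2. the case is held two seconds at the nose: upright, front to the lens, square, centred, lightly pressed and still (y of case_mid in the frame of lens_axis between -0.008 and 0.008 m and z of case_mid in the frame of lens_axis between -0.008 and 0.008 m and angle between the x axis of case and the x axis of lens_axis, either way round below 0.14 rad and angle between case's own z axis and vertical below 0.14 rad and x of lens_axis in the frame of case above 0.02 m and contact force between case and viewer between 1 and 10 N and contact force between the fingers and case above 1 N and linear speed of case below 0.02 m/s), for 2 s.
At the end, for the whole second after the job is handed in: The case is back on its own rest: its lower edge within 10 mm across the slope, 15 mm sideways and 7 mm in height of the seat it started from, square to the rest within 0.15 rad, leaning 0.45 to 0.75 rad from vertical against the back with its clear front outward, at rest (x of case in the frame of easel_a between -0.01 and 0.01 m and y of case in the frame of easel_a between -0.015 and 0.015 m and z of case in the frame of easel_a between 0.023 and 0.037 m and angle between the y axis of case and the y axis of easel_a, either way round below 0.15 rad and angle between case's own z axis and vertical between 0.45 and 0.75 rad and angle between case's own x axis and vertical below 1.3 rad and x of case_mid in the frame of easel_a below -0.008 m and linear speed of case below 0.01 m/s); the robot touches nothing.
It fails at once if the case is pushed into the viewer with more than 14 N (contact force between case and viewer above 14 N).
It fails at once if the other case is shifted or knocked over (distance of other_case from where it was at the start of the episode above 0.02 m).
It fails at once if another thing on the bench is shifted or knocked over (distance of any of round_dish, jar, dropper, forceps, loupe from where it was at the start of the episode above 0.025 m).
It also fails if it takes over 61 s, if anything falls off the work surface, if the arm or the gripper's body presses on something with over 40 N, if the wrist force passes 120 N, or if a joint passes its speed limit or range.

## Robot

A 6-joint arm with a two-finger parallel gripper is mounted at the origin on the work surface. World frame = base frame: x ahead of the robot, y to its left, z up, the work surface at z = 0. Lengths are in m, angles in rad, forces in N, time in s.
With the tool pointing down it reaches from about 0.375 to 0.9 m from the base axis. Payload 3.1 kg.
Tool frame: the origin (TCP) lies at the centre of the arm's flange, where the gripper is bolted on; the fingertips stand 182 mm ahead of it and the grasp point (between the pads) lies 164 mm ahead of it; z points along the fingers, y is the line along which they close (so a half turn about z gives the same grasp; the last joint's range is limited). The gripper opens to 87 mm and grips with 3 to 60 N. Pads are 19 mm wide; open, the fingers measure 117 mm over their backs; the gripper's body (75 mm by 190 mm) begins 51 mm behind the grasp point.
Start: joints at [1.02, 0.527, 1.433, -0, 1.181, -0.178], TCP at [0.228, 0.582, 0.405] pointing down, gripper open.
Joint ranges: [-3.08, 3.08], [-0.75, 2.2], [0.22, 2.44], [-1.43, 4.57], [0, 2.65], [-2.85, 2.85]. Speed limits (rad/s): [2.79, 2.79, 3.14, 3.14, 3.14, 3.14].

## Interface

Orientations are given as a unit quaternion [x, y, z, w].
In Python, from rig import * gives the robot as it stands.
- The arm moves only by the tool move_arm, never from a script. Its argument "commands" is a list that holds one entry, the list of rows, each a list of 6 numbers: the shift along the tool's x, y, z in units of 40 mm (1.0 is 40 mm), then the turn, a rotation vector about the tool's x, y, z in rad. A call has 1 to 12 rows; each row is the pose to reach, as a shift and turn from the pose commanded when the call began, along the tool's axes at that moment; what a row does not reach only later rows make up. A row lasts 1/8 s, in which the tool goes at most 62.5 mm and 10.7 degrees, less where a joint would pass 70% of its speed; a pose out of reach is approached as far as the arm can. A call with a gripper value outside its range is refused whole. "claw" is the closure, from -1 (fully open) to 1 (shut), so that 0 is half open, set as the call begins (left out, the last holds). The fingers move at their own pace and stop on an object; "squeeze" is the grip in N (left out, the last holds). Time passes only in rows, so rows that repeat a pose let the fingers close. It gives the time, the measured TCP pose, the force, the opening and the grip force at its end, in the units of the state.
- get_obs(): the state, without advancing time (a new reading comes with each control period).
- camera(name): name is "scene" or "top" or "wrist"; returns a dict with "pixels" (384x512x3 uint8, blue, green, red), "range_z" (384x512 float32, m along the optical axis (not along the pixel's ray), 0 where there is no reading), "camera_matrix" (3x3 intrinsics, pixels), "extrinsics" (4x4, takes a point from world to camera coordinates). Camera axes: x right, y up, looking along -z (the intrinsics and any distortion apply to the point x, -y, -z); pixel columns grow to the right and rows downward; lengths in m; the calibration is good to about 2 mm. A picture is of the moment at which its call begins.
- hand_in(): hands the job in; it is judged then, once.
The state is a dict: "time": time; "q": joint angles; "joint_velocities": joint speeds; "joint_torque": joint torques, N m; "position": TCP position; "tool_rot": TCP orientation; "ft_force": force on the tool from outside, world axes, zero at the start; "moment": the same for the moment, N m; "grip_width": finger opening in m; "grip_force": force on a finger pad.
Only numpy, scipy, OpenCV 4.12 (cv2) and the standard library are available. Lean on these libraries where they do the work, as an engineer would, in place of code of your own. Each camera call takes 0.05 s, during which the arm holds its last target. There are 200 camera calls.

## Working session

There is one attempt and no reset: what is moved stays moved. The work goes in short steps, Python scripts to look and compute and a tool call to move; the robot and the scene stay as the last step left them, time stands still between calls to the robot, and variables do not carry over. Pictures are saved under pics/ and viewed, at most 10 in all, crops included, and the job is handed in when it is done.

Besides the shell and the picture viewer there is one more tool, called after "Call:" as a command line: name --argument value ..., lists and objects as JSON in quotes. move_arm: Moves the arm, as the interface text tells. Its arguments: {"type":"object","properties":{"commands":{"type":"array","items":{"type":"array","items":{"type":"array","items":{"type":"number"}}}},"claw":{"type":"number"},"squeeze":{"type":"number"}},"required":["commands"]}

```bash
mkdir -p pics; ls; cat > h.py <<'E'
from rig import *
import numpy as np, cv2
from scipy.spatial.transform import Rotation as R
def pts(c):
    d=c["range_z"];K=c["camera_matrix"];v,u=np.indices(d.shape)
    p=np.stack([(u-K[0,2])/K[0,0]*d,-(v-K[1,2])/K[1,1]*d,-d,np.ones_like(d)],-1)
    w=p@np.linalg.inv(c["extrinsics"]).T
    w=w[...,:3];w[d==0]=np.nan
    return w
E
python3 - <<'E'
from h import *
o=get_obs();print(o)
for n in("scene","top"):
    c=camera(n);np.savez("/tmp/"+n,**c);cv2.imwrite(f"pics/{n}0.png",c["pixels"]);print(c["camera_matrix"],np.linalg.inv(c["extrinsics"]).round(3),(c["range_z"]==0).mean())
E
```

```text
pics
{'time': 0.0, 'q': array([ 1.01950071e+00,  5.28441339e-01,  1.43389959e+00, -2.35939540e-05,
        1.18138683e+00, -1.78483253e-01]), 'joint_velocities': array([-9.36174403e-05, -4.98922701e-04, -2.81574606e-04,  7.92936291e-04,
        1.12091218e-03, -4.49965272e-04]), 'joint_torque': array([-8.89618491e-05, -4.40038633e+01, -1.76595211e+01,  6.31274306e-02,
        5.81693533e-02, -1.81903984e-04]), 'position': array([0.22742881, 0.58178085, 0.40378733]), 'tool_rot': array([ 1.85324019e-01,  9.82676889e-01, -1.00116350e-03, -3.70761986e-04]), 'ft_force': array([-0.3172109 ,  0.33783158,  0.66533323]), 'moment': array([-0.01867117, -0.03645707, -0.02120963]), 'grip_force': 0.0, 'grip_width': 0.08736516756310235}
[[395.40016659   0.         254.08628563]
 [  0.         395.40016659 194.27938823]
 [  0.           0.           1.        ]] [[-0.101 -0.734  0.671  1.404]
 [ 0.995 -0.069  0.074 -0.022]
 [-0.008  0.675  0.738  1.067]
 [ 0.     0.     0.     1.   ]] 0.0036417643229166665
[[367.02567536   0.         257.80890977]
 [  0.         367.02567536 196.03867113]
 [  0.           0.           1.        ]] [[-0.021  0.998 -0.06   0.442]
 [-1.    -0.02   0.009 -0.097]
 [ 0.008  0.061  0.998  1.464]
 [ 0.     0.     0.     1.   ]] 0.0038706461588541665
```

View pics/scene0.png

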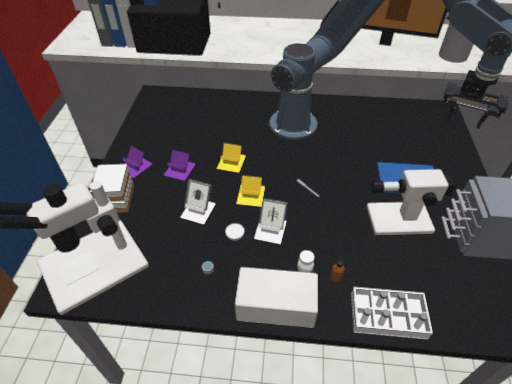

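View pics/top0.png

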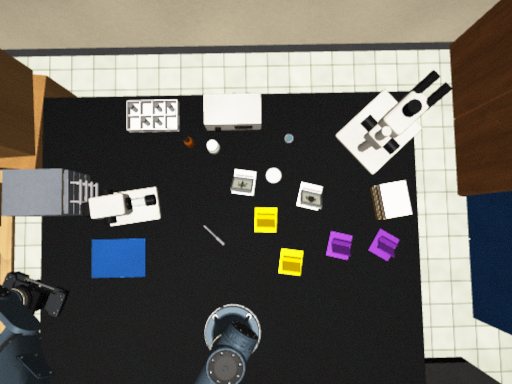

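Candidates for the case: A at scene (198,195) / top (310,196), which looks broad, and B at scene (272,215) / top (243,182), which looks slim. The yellow and purple empty rests at scene (232,155), (251,188), (180,163) and (135,160) are decoys. The viewer is at scene (405,200), with its nose at (378,187) facing -y. I'll check the choice in a close crop and measure.

```bash
python3 - <<'E'
from h import *
S=dict(np.load("/tmp/scene.npz"));T=dict(np.load("/tmp/top.npz"))
a=cv2.resize(S["pixels"][170:250,170:300],None,fx=5,fy=5,interpolation=cv2.INTER_CUBIC)
cv2.imwrite("pics/crop0.png",a)
for n,c,boxes in(("S",S,{"A":(175,225,172,225),"B":(252,295,195,245),"V":(360,450,160,240)}),("T",T,{"A":(292,330,178,214),"B":(226,262,164,200),"V":(85,165,182,230)})):
    w=pts(c);g=c["pixels"].astype(int)
    for k,(u0,u1,v0,v1) in boxes.items():
        p=w[v0:v1,u0:u1].reshape(-1,3);col=g[v0:v1,u0:u1].reshape(-1,3)
        m=(p[:,2]>0.02)
        q=p[m];print(n,k,len(q),q.min(0).round(3),q.max(0).round(3),np.median(q,0).round(3))
        if k in"AB":
            m=p[:,2]>0.045;q=p[m]
            # plane
            for _ in range(5):
                cen=q.mean(0);U,s,Vt=np.linalg.svd(q-cen,full_matrices=False);d=abs((q-cen)@Vt[2]);q=q[d<max(.004,np.median(d)*2)]
            nn=Vt[2]*np.sign(Vt[2][2]);print("plane",cen.round(4),nn.round(3),"yaw",np.arctan2(nn[1],nn[0]).round(3),"tilt",np.arccos(nn[2]).round(3),len(q))
            h=p[(p[:,2]>0.04)]
            r=cv2.minAreaRect((h[:,:2]*1000).astype(np.float32));print("rect>40mm",r)
            b=p[(p[:,2]>0.002)&(p[:,2]<.02)];print("base",cv2.minAreaRect((b[:,:2]*1000).astype(np.float32)))
        else:
            for z0,z1 in((.195,.22),(.14,.2),(.005,.04)):
                h=p[(p[:,2]>z0)&(p[:,2]<z1)&(p[:,1]<.75)]
                if len(h)>4:print(z0,len(h),h.min(0).round(3),h.max(0).round(3),cv2.minAreaRect((h[:,:2]*1000).astype(np.float32)))
            dk=(col.max(1)<70)&(p[:,2]>.13)&(p[:,2]<.2)
            h=p[dk];print("dark",len(h),h.min(0).round(3),h.max(0).round(3))
E
```

```text
S A 664 [ 0.478 -0.36   0.02 ] [ 0.562 -0.269  0.11 ] [ 0.521 -0.313  0.069]
plane [ 0.515  -0.3148  0.0776] [ 0.8   -0.188  0.57 ] yaw -0.231 tilt 0.964 413
rect>40mm ((518.395263671875, -314.124267578125), (82.74224090576172, 71.74454498291016), 77.16358184814453)
base ((466.2311096191406, -329.94854736328125), (262.9149169921875, 187.60107421875), 8.793729782104492)
S B 737 [ 0.454 -0.13   0.02 ] [ 0.622 -0.009  0.112] [ 0.581 -0.053  0.068]
plane [ 0.5766 -0.0517  0.0763] [ 0.807 -0.115  0.58 ] yaw -0.141 tilt 0.952 483
rect>40mm ((580.1605834960938, -52.68320846557617), (80.3260498046875, 74.62372589111328), 81.2757568359375)
base ((540.2800903320312, -51.396820068359375), (217.6568145751953, 149.1670379638672), 5.40361213684082)
S V 2977 [0.441 0.251 0.02 ] [0.598 0.53  0.211] [0.524 0.388 0.165]
0.195 730 [0.461 0.346 0.195] [0.545 0.48  0.211] ((501.35968017578125, 414.4175109863281), (76.47842407226562, 131.6460418701172), 6.972737789154053)
0.14 1106 [0.464 0.251 0.14 ] [0.561 0.495 0.2  ] ((516.4945678710938, 373.2821044921875), (92.55746459960938, 243.55519104003906), 2.9
[... 843 characters left out ...]
.28846740722656)
base ((590.403564453125, -54.530487060546875), (140.18284606933594, 140.8982391357422), 88.87291717529297)
T V 2113 [0.424 0.254 0.02 ] [0.598 0.556 0.214] [0.499 0.388 0.181]
0.195 800 [0.455 0.343 0.195] [0.539 0.487 0.214] ((495.2125549316406, 416.11785888671875), (74.96549224853516, 145.59100341796875), 7.638221263885498)
0.14 598 [0.433 0.254 0.14 ] [0.553 0.489 0.2  ] ((493.71148681640625, 371.34393310546875), (119.25210571289062, 235.58738708496094), 0.7141243815422058)
0.005 1016 [0.41  0.262 0.005] [0.599 0.558 0.04 ] ((504.09027099609375, 410.4079895019531), (293.30877685546875, 186.3061065673828), 88.79391479492188)
dark 341 [0.433 0.254 0.15 ] [0.553 0.489 0.2  ]
```

View pics/crop0.png

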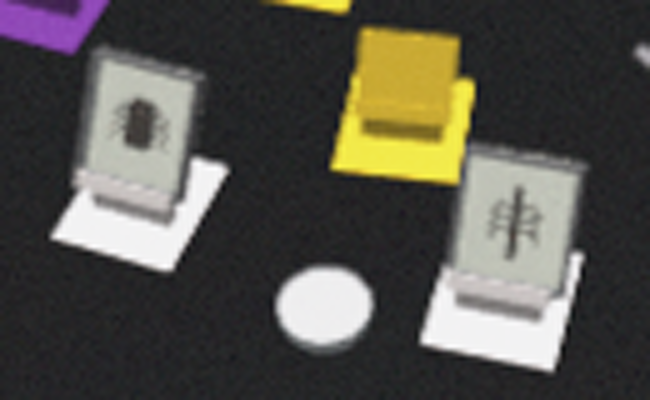

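The crop shows the broad beetle in the left case (crop 140,125, so scene (198,195)) and the slim insect in the right one. Case A is the target. Next I'll refine the lens axis and plan the approach.

```bash
cat >> h.py <<'E'
YC=-.238; LEAN=.6
def frame(yaw,lean):   # case axes: cols x(front),y,z
    return (R.from_euler('z',yaw)*R.from_euler('y',-lean)).as_matrix()
def toolR(C):          # tool y=case x, tool z=-case z
    return np.stack([-C[:,1],C[:,0],-C[:,2]],1)
def plan(p,Rt,cur=None):
    o=get_obs(); p0,R0=(o["position"],R.from_quat(o["tool_rot"])) if cur is None else cur
    d=R0.inv().apply(p-p0)/.04; r=(R0.inv()*R.from_matrix(Rt)).as_rotvec()
    print("plan",d.round(3),r.round(4),"goal",np.round(p,4),"mm",np.linalg.norm(p-p0)*1000,"deg",np.degrees(np.linalg.norm(r)))
    return p,R.from_matrix(Rt)
BOT=np.array([.5373,-.3177,.03])
def tcp_for(bot,C,depth=.008):  # tcp when grasp point is depth below the top edge
    return bot+C[:,2]*(.09-depth+.164)
E
python3 - <<'E'
from h import *
for n,(u0,u1,v0,v1) in(("scene",(360,450,160,240)),("top",(85,165,182,230))):
    c=dict(np.load(f"/tmp/{n}.npz"));w=pts(c)[v0:v1,u0:u1].reshape(-1,3);g=c["pixels"][v0:v1,u0:u1].reshape(-1,3).max(1)
    h=w[w[:,2]>.195]; t=w[(w[:,2]>.203)]
    print(n,cv2.minAreaRect((t[:,:2]*1000).astype(np.float32)),"ztop",np.median(t[:,2]))
    m=(w[:,2]>.15)&(w[:,1]<.34)&(w[:,1]>.2); q=w[m]
    for y0 in np.arange(.24,.345,.01):
        s=q[(q[:,1]>=y0)&(q[:,1]<y0+.01)]
        if len(s)>2:
            # circle fit r=19 (x,z)
            print(y0.round(3),len(s),"x",s[:,0].min().round(3),s[:,0].max().round(3),"z",s[:,2].max().round(3),"x at top",s[s[:,2]>s[:,2].max()-.005,0].mean().round(4))
    f=w[(w[:,2]>.004)&(w[:,2]<.035)&(w[:,0]>.4)&(w[:,0]<.62)&(w[:,1]>.25)&(w[:,1]<.57)]
    f=f[g[(w[:,2]>.004)&(w[:,2]<.035)&(w[:,0]>.4)&(w[:,0]<.62)&(w[:,1]>.25)&(w[:,1]<.57)]>140]
    print("foot",len(f),cv2.minAreaRect((f[:,:2]*1000).astype(np.float32)))
C=frame(YC,LEAN);p=tcp_for(BOT,C);print("tcp grasp",p);Rt=toolR(C)
cur=plan(np.array([.48,.05,.45]),R.from_quat([.1853,.9827,0,0]).as_matrix(),(np.array([.228,.582,.405]),R.from_quat([.1853,.9827,0,0])))
plan(p+C[:,2]*.09,Rt,cur)
E
```

```text
scene ((502.75225830078125, 408.4794616699219), (73.75161743164062, 116.88304138183594), 6.291734218597412) ztop 0.2056523770698508
0.25 58 x 0.501 0.54 z 0.189 x at top 0.5226
0.26 37 x 0.508 0.539 z 0.192 x at top 0.522
0.27 40 x 0.506 0.537 z 0.19 x at top 0.5191
0.28 31 x 0.508 0.536 z 0.19 x at top 0.5196
0.29 27 x 0.506 0.532 z 0.184 x at top 0.5163
0.3 28 x 0.505 0.53 z 0.184 x at top 0.5139
0.31 30 x 0.503 0.529 z 0.186 x at top 0.5132
0.32 30 x 0.504 0.526 z 0.186 x at top 0.513
0.33 23 x 0.486 0.525 z 0.186 x at top 0.5031
foot 1380 ((503.4311828613281, 394.17340087890625), (129.8883514404297, 232.12936401367188), 6.519200801849365)
top ((495.7488098144531, 411.1857604980469), (73.70198059082031, 117.22756958007812), 7.752340793609619) ztop 0.20719355643913884
0.25 34 x 0.5 0.532 z 0.19 x at top 0.5126
0.26 33 x 0.497 0.531 z 0.191 x at top 0.5169
0.27 31 x 0.497 0.532 z 0.192 x at top 0.5152
0.28 22 x 0.497 0.528 z 0.192 x at top 0.5143
0.29 21 x 0.497 0.522 z 0.187 x at top 0.5113
0.3 24 x 0.497 0.522 z 0.187 x at top 0.5091
0.31 21 x 0.494 0.522 z 0.19 x at top 0.511
0.3
[... 271 characters left out ...]
-1.125] [0. 0. 0.] goal [0.48 0.05 0.45] mm 590.3837734897529 deg 3.1805546814635168e-15Traceback (most recent call last):
  File "<stdin>", line 17, in <module>
  File "h.py", line 17, in plan
    d=R0.inv().apply(p-p0)/.04; r=(R0.inv()*R.from_matrix(Rt)).as_rotvec()
                                            ~~~~~~~~~~~~~^^^^
  File "scipy/spatial/transform/_rotation.pyx", line 1143, in scipy.spatial.transform._rotation.Rotation.from_matrix
ValueError: Non-positive determinant (left-handed or null coordinate frame) in rotation matrix 0: [[-2.35759476e-01  8.02070590e-01  5.48726014e-01]
 [-9.71811437e-01 -1.94580692e-01 -1.33119814e-01]
 [ 1.38777878e-17  5.64642473e-01 -8.25335615e-01]].
```

```bash
sed -i 's/np.stack(\[-C\[:,1\]/np.stack([C[:,1]/' h.py; python3 - <<'E'
from h import *
C=frame(YC,LEAN);p=tcp_for(BOT,C);print("tcp grasp",p);Rt=toolR(C)
q=R.from_quat([.1853,.9827,0,0])
cur=plan(np.array([.48,.05,.45]),q.as_matrix(),(np.array([.228,.582,.405]),q))
plan(p+C[:,2]*.09,Rt,cur)
E
```

```text
tcp grasp [ 0.4023134  -0.28495253  0.23303256]
plan [-10.711 -10.092  -1.125] [0. 0. 0.] goal [0.48 0.05 0.45] mm 590.3837734897529 deg 3.1805546814635168e-15
plan [ 0.018 -8.677  3.567] [-0.4921 -0.4298  1.3896] goal [ 0.3529 -0.273   0.3073] mm 375.25680690303085 deg 87.97842641128763
```

Call:
move_arm --commands '[[[-2, -1, -2, 0, 0, 0], [-3, -2.5, -2, 0, 0, 0], [-4, -4, -2, 0, 0, 0], [-5, -5, -1.5, 0, 0, 0], [-6, -6, -1.1, 0, 0, 0], [-7, -7, -1.1, 0, 0, 0], [-8, -8, -1.1, 0, 0, 0], [-9, -9, -1.1, 0, 0, 0], [-10, -9.5, -1.1, 0, 0, 0], [-10.7, -10.1, -1.1, 0, 0, 0], [-10.7, -10.1, -1.1, 0, 0, 0], [-10.7, -10.1, -1.1, 0, 0, 0]]]' --claw -1 --squeeze 15

```text
time: 1.6
position: [0.4785, 0.05, 0.4482]
tool_rot: [0.186, 0.983, 0.0, -0.001]
ft_force: [-0.1, 0.9, 0.2]
grip_width: 0.0869
grip_force: 0.0
```

Call:
move_arm --commands '[[[0, -1, 0.3, -0.06, -0.05, 0.17], [0, -2, 0.7, -0.12, -0.11, 0.35], [0, -3, 1.1, -0.18, -0.16, 0.52], [0, -4, 1.5, -0.25, -0.21, 0.69], [0, -5, 2, -0.31, -0.27, 0.87], [0, -6, 2.4, -0.37, -0.32, 1.04], [0, -7, 2.8, -0.43, -0.38, 1.22], [0, -8, 3.2, -0.47, -0.41, 1.33], [0.02, -8.68, 3.57, -0.492, -0.43, 1.39], [0.02, -8.68, 3.57, -0.492, -0.43, 1.39], [0.02, -8.68, 3.57, -0.492, -0.43, 1.39]]]'

```text
time: 2.98
position: [0.3522, -0.2715, 0.3063]
tool_rot: [0.75, 0.591, 0.183, 0.232]
ft_force: [-0.7, -0.2, -0.4]
grip_width: 0.0871
grip_force: 0.0
```

```bash
python3 - <<'E'
from h import *
o=get_obs();print(o["position"],o["q"].round(3),o["ft_force"])
C=frame(YC,LEAN);plan(tcp_for(BOT,C),toolR(C))
c=camera("wrist");np.savez("/tmp/wrist",**c);cv2.imwrite("pics/wrist0.png",c["pixels"])
w=pts(c);print(np.linalg.inv(c["extrinsics"]).round(3))
# near-case points
m=(np.abs(w-[.505,-.31,.075])<[.07,.07,.045]).all(-1);q=(w[m]-BOT)@C
print(m.sum(),"in nominal case frame", np.percentile(q,[1,10,50,90,99],axis=0).round(4))
top=q[(q[:,2]>.06)&(abs(q[:,0])<.02)];print("upper",np.percentile(top,[1,50,99],axis=0).round(4))
E
```

```text
[ 0.35223418 -0.27147963  0.30625645] [-1.026  0.457  2.137  1.348  0.425 -2.022] [-0.7178228  -0.16677008 -0.42635323]
plan [-0.037  0.037  2.243] [-0.0003 -0.0023  0.0017] goal [ 0.4023 -0.285   0.233 ] mm 89.72839806195954 deg 0.16512848685977832
[[ 0.801  0.374 -0.467  0.381]
 [-0.193  0.9    0.391 -0.2  ]
 [ 0.566 -0.223  0.793  0.289]
 [ 0.     0.     0.     1.   ]]
2732 in nominal case frame [[-0.0259 -0.0383 -0.0009]
 [-0.0181 -0.0266  0.0079]
 [-0.0014  0.0053  0.0894]
 [ 0.0117  0.0357  0.0909]
 [ 0.0158  0.0397  0.0917]]
upper [[-0.0065 -0.039   0.0663]
 [ 0.0002  0.0049  0.0903]
 [ 0.0069  0.0397  0.0919]]
```

View pics/wrist0.png

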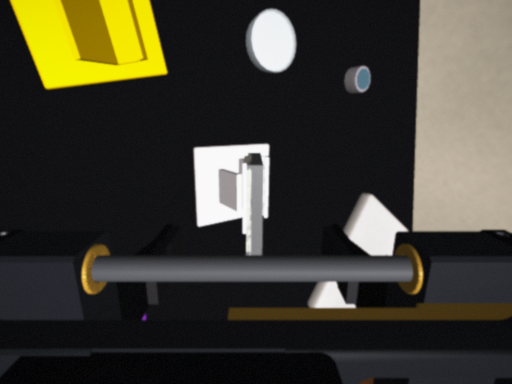

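The wrist view shows the upper edge at (255,200), centred between the fingers. The depth data match my case frame to within 1 mm, so I'll descend and pinch.

Call:
move_arm --commands '[[[0, 0, 0.6, 0, 0, 0], [-0.02, 0.02, 1.2, 0, 0, 0], [-0.04, 0.04, 1.7, 0, 0, 0], [-0.04, 0.04, 2.0, 0, 0, 0], [-0.04, 0.04, 2.24, 0, 0, 0], [-0.04, 0.04, 2.24, 0, 0, 0], [-0.04, 0.04, 2.24, 0, 0, 0]]]'

```text
time: 3.9
position: [0.402, -0.2865, 0.2333]
tool_rot: [0.751, 0.591, 0.183, 0.232]
ft_force: [0.7, -0.4, -0.3]
grip_width: 0.0869
grip_force: 0.0
```

Call:
move_arm --commands '[[[0, 0, 0, 0, 0, 0], [0, 0, 0, 0, 0, 0], [0, 0, 0, 0, 0, 0], [0, 0, 0, 0, 0, 0], [0, 0, 0, 0, 0, 0], [0, 0, 0, 0, 0, 0], [0, 0, 0, 0, 0, 0], [0, 0, 0, 0, 0, 0]]]' --claw 1 --squeeze 20

```text
time: 4.9
position: [0.4019, -0.287, 0.2329]
tool_rot: [0.751, 0.59, 0.183, 0.232]
ft_force: [0.1, -1.3, 0.7]
grip_width: 0.0152
grip_force: 0.9
```

```bash
python3 - <<'E'
from h import *
o=get_obs();print(o["time"],list(o["position"].round(5)),list(o["tool_rot"].round(5)),o["ft_force"].round(2),o["moment"].round(3),o["grip_width"],o["grip_force"])
C=frame(YC,LEAN);plan(tcp_for(BOT,C),toolR(C))
E
```

```text
4.9 [np.float64(0.40192), np.float64(-0.28696), np.float64(0.23289)] [np.float64(0.7511), np.float64(0.59036), np.float64(0.18262), np.float64(0.23233)] [ 0.13 -1.33  0.71] [-0.07   0.217 -0.018] 0.01521438851010809 0.8646540333575103
plan [ 0.051  0.    -0.004] [-0.      0.0003 -0.0004] goal [ 0.4023 -0.285   0.233 ] mm 2.049521108846009 deg 0.02872340826287851
```

Call:
move_arm --commands '[[[0, 0, 0, 0, 0, 0], [0, 0, 0, 0, 0, 0], [0, 0, 0, 0, 0, 0], [0, 0, 0, 0, 0, 0]]]'

```text
time: 5.4
position: [0.4021, -0.2871, 0.2331]
tool_rot: [0.751, 0.59, 0.183, 0.233]
ft_force: [1.6, -0.2, 2.0]
grip_width: 0.014
grip_force: 20.0
```

```bash
python3 - <<'E'
from h import *
o=get_obs();print(o["time"],o["position"].round(5).tolist(),o["tool_rot"].round(5).tolist(),o["ft_force"].round(2),o["moment"].round(3),o["grip_width"],o["grip_force"])
E
```

```text
5.4 [0.40213, -0.28705, 0.23309] [0.75097, 0.59027, 0.18297, 0.23268] [ 1.62 -0.18  1.96] [ 0.027 -0.084 -0.052] 0.013966937225348124 19.991735093062744
```

Call:
move_arm --commands '[[[0, 0, -0.2, 0, 0, 0], [0, 0, -0.5, 0, 0, 0], [0, 0, -0.9, 0, 0, 0], [0, 0, -1.3, 0, 0, 0], [0, 0, -1.7, 0, 0, 0], [0, 0, -2.1, 0, 0, 0], [0, 0, -2.5, 0, 0, 0], [0, 0, -2.8, 0, 0, 0], [0, 0, -3, 0, 0, 0], [0, 0, -3, 0, 0, 0], [0, 0, -3, 0, 0, 0]]]'

```text
time: 6.78
position: [0.336, -0.2709, 0.3317]
tool_rot: [0.751, 0.59, 0.182, 0.232]
ft_force: [-0.2, -0.3, -1.1]
grip_width: 0.014
grip_force: 20.0
```

```bash
cat >> h.py <<'E'
GP=np.array([.40213,-.28705,.23309]);GR=R.from_quat([.75097,.59027,.18297,.23268])
C0=frame(YC,LEAN)
def case_in_tool():   # case pose in the tool at grasp (assumed rigid)
    return GR.inv().apply(BOT-GP), GR.inv()*R.from_matrix(C0)
def tcp_from_case(mid,Cm):
    b,rc=case_in_tool(); Rt=R.from_matrix(Cm)*rc.inv(); return mid-Cm[:,2]*.045-Rt.apply(b),Rt.as_matrix()
YV=1.693; AX=np.array([np.cos(YV),np.sin(YV),0]); NOSE=np.array([.5188,.2515,.17])
E
python3 - <<'E'
from h import *
o=get_obs();print(o["time"],o["q"].round(3),o["ft_force"].round(2),o["moment"].round(3),o["grip_force"])
Cv=frame(YV,0)
# via: upright, turned half way, at safe place; then in front of nose 40mm off
for nm,yaw,mid in(("via",.7,np.array([.60,-.05,.22])),("pre",YV,NOSE-AX*.047+[0,0,.003])):
    t,Rt=tcp_from_case(mid,frame(yaw,0));print(nm)
    cur=plan(t,Rt,None if nm=="via" else cur)
c=camera("scene");cv2.imwrite("pics/scene1.png",c["pixels"])
E
```

```text
6.775 [-1.064  0.384  2.143  1.196  0.461 -1.886] [-0.23 -0.29 -1.11] [-0.029  0.53  -0.012] 19.99098420725204
via
plan [6.902 5.512 1.067] [ 0.5533  0.2812 -0.909 ] goal [ 0.6016 -0.0514  0.4209] mm 355.8965272212374 deg 63.063365759548766
pre
plan [6.12  2.698 1.177] [-2.00e-04  1.00e-03 -9.93e-01] goal [0.5266 0.2054 0.3739] mm 271.625438669812 deg 56.894709056490754
```

Call:
move_arm --commands '[[[0.6, 0.4, -0.3, 0.05, 0.025, -0.08], [1.3, 1, -0.4, 0.11, 0.056, -0.18], [2, 1.6, -0.2, 0.17, 0.084, -0.27], [2.8, 2.2, 0, 0.22, 0.11, -0.36], [3.5, 2.8, 0.3, 0.28, 0.14, -0.45], [4.2, 3.4, 0.5, 0.33, 0.17, -0.55], [4.9, 3.9, 0.7, 0.39, 0.2, -0.64], [5.6, 4.5, 0.8, 0.45, 0.23, -0.74], [6.3, 5, 0.95, 0.5, 0.255, -0.83], [6.9, 5.5, 1.07, 0.553, 0.281, -0.909], [6.9, 5.5, 1.07, 0.553, 0.281, -0.909], [6.9, 5.5, 1.07, 0.553, 0.281, -0.909]]]'

```text
time: 8.32
position: [0.6006, -0.0513, 0.4197]
tool_rot: [0.422, 0.907, 0.0, -0.0]
ft_force: [-0.3, 0.7, -2.0]
grip_width: 0.0141
grip_force: 20.0
```

```bash
python3 - <<'E'
from h import *
o=get_obs();print(o["time"],o["position"],o["q"].round(3),o["ft_force"].round(2),o["moment"].round(3),o["grip_force"])
t,Rt=tcp_from_case(NOSE-AX*.047+[0,0,.003],frame(YV,0));plan(t,Rt)
E
```

```text
8.325 [ 0.60056096 -0.05132359  0.41969999] [-2.710e-01  4.810e-01  1.474e+00  1.000e-03  1.188e+00 -9.700e-01] [-0.28  0.69 -2.01] [-0.093  0.     0.026] 19.99049441772513
plan [6.101 2.716 1.152] [-4.000e-04 -6.000e-04 -9.931e-01] goal [0.5266 0.2054 0.3739] mm 271.074537839608 deg 56.902058346527376
```

Call:
move_arm --commands '[[[0.6, 0.25, 0.1, 0, 0, -0.1], [1.3, 0.55, 0.2, 0, 0, -0.2], [2, 0.85, 0.3, 0, 0, -0.32], [2.7, 1.2, 0.5, 0, 0, -0.44], [3.4, 1.5, 0.65, 0, 0, -0.56], [4.1, 1.8, 0.8, 0, 0, -0.68], [4.8, 2.1, 0.9, 0, 0, -0.8], [5.5, 2.4, 1.05, 0, 0, -0.9], [6.1, 2.7, 1.15, 0, 0, -0.993], [6.1, 2.7, 1.15, 0, 0, -0.993], [6.1, 2.7, 1.15, 0, 0, -0.993], [6.1, 2.7, 1.15, 0, 0, -0.993]]]'

```text
time: 9.82
position: [0.5271, 0.2037, 0.3749]
tool_rot: [-0.06, 0.998, -0.0, 0.001]
ft_force: [-0.6, -0.7, -0.6]
grip_width: 0.0141
grip_force: 20.0
```

```bash
python3 - <<'E'
from h import *
o=get_obs();print(o["time"],o["position"],o["q"].round(3),o["ft_force"].round(2),o["moment"].round(3),o["grip_force"])
t,Rt=tcp_from_case(NOSE-AX*.047+[0,0,.003],frame(YV,0));plan(t,Rt)
S=camera("scene");cv2.imwrite("pics/scene2.png",cv2.resize(S["pixels"][130:230,310:450],None,fx=5,fy=5,interpolation=cv2.INTER_CUBIC))
T=camera("top");W=camera("wrist");cv2.imwrite("pics/wrist2.png",W["pixels"])
np.savez("/tmp/wrist2",**W)
Cv=frame(YV,0)
for n,c in(("S",S),("T",T),("W",W)):
    w=pts(c); q=(w-NOSE)@Cv   # viewer-aligned, x into viewer
    m=(q[...,0]>-.01)&(q[...,0]<.03)&(abs(q[...,1])<.03)&(q[...,2]>-.03)&(q[...,2]<.03)
    k=q[m]
    if len(k):print(n,"nose",len(k),np.percentile(k,[1,50,99],axis=0).round(4).tolist(), "top line y",k[k[:,2]>.014,1].mean().round(4))
    q2=q+[.047,0,-.003]
    m=(abs(q2[...,0])<.02)&(abs(q2[...,1])<.05)&(abs(q2[...,2])<.055);k=q2[m]
    if len(k):print(n,"case(rel mid)",len(k),np.percentile(k,[1,50,99],axis=0).round(4).tolist())
E
```

```text
9.825 [0.52705064 0.20368107 0.37490525] [ 0.171  0.484  1.617 -0.     1.039 -1.519] [-0.61 -0.69 -0.56] [0.042 0.055 0.095] 19.99061916139908
plan [0.007 0.044 0.026] [-0.0012  0.0019 -0.0021] goal [0.5266 0.2054 0.3739] mm 2.062688176674579 deg 0.17739754927971202
S nose 146 [[0.0009, -0.021, -0.0174], [0.0116, -0.0099, 0.0086], [0.0292, 0.0147, 0.0195]] top line y -0.003
S case(rel mid) 335 [[-0.0187, -0.0459, -0.0447], [-0.0089, -0.0224, 0.0144], [0.0125, 0.0343, 0.0526]]
T nose 1 [[0.0283, 0.0154, 0.0132], [0.0283, 0.0154, 0.0132], [0.0283, 0.0154, 0.0132]] top line y nan
T case(rel mid) 26 [[-0.0062, 0.0293, -0.0453], [-0.0054, 0.0356, 0.0049], [0.0061, 0.0388, 0.0487]]
W nose 1915 [[0.0036, -0.0071, -0.0157], [0.0136, 0.0102, 0.0125], [0.0298, 0.0189, 0.0193]] top line y 0.0066
W case(rel mid) 4030 [[-0.0153, -0.0309, -0.0338], [-0.0002, 0.01, 0.0458], [0.0153, 0.0372, 0.0539]]<stdin>:12: RuntimeWarning: Mean of empty slice.
  ret = ret.dtype.type(ret / rcount)
```

View pics/scene2.png

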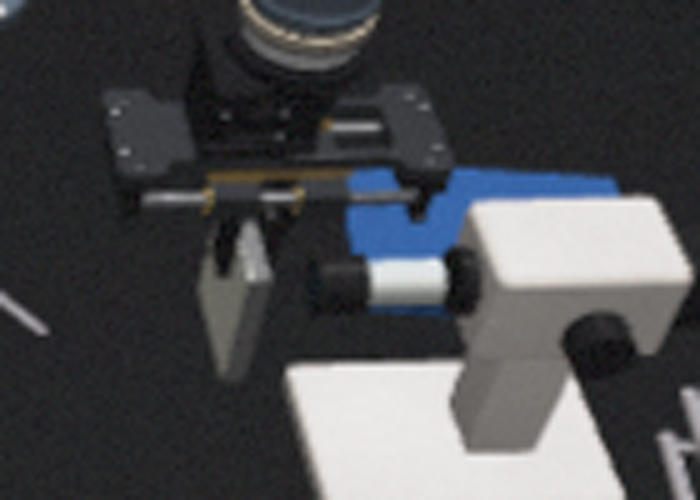

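View pics/wrist2.png

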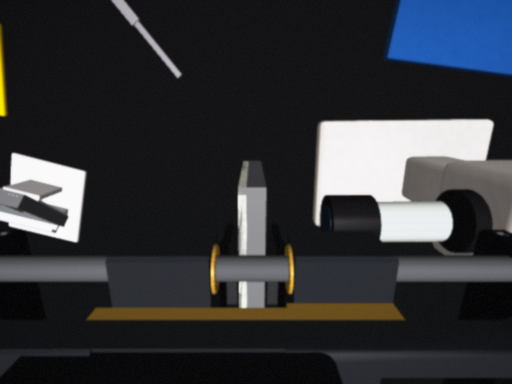

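The pictures show the case upright and square in front of the nose: wrist case (252,200), nose (350,213). I'll fit the nose circle and the case extents from the wrist view, both relative to the tool.

```bash
python3 - <<'E'
from h import *
from scipy.optimize import least_squares
W=dict(np.load("/tmp/wrist2.npz"));w=pts(W);Cv=frame(YV,0);q=(w-NOSE)@Cv
# side edges & axis direction of the nose and tube
for a,b,r in((.002,.028,.019),(.036,.068,.014)):
    k=q[(q[...,0]>a)&(q[...,0]<b)&(abs(q[...,1])<.03)&(abs(q[...,2])<.03)]
    f=least_squares(lambda s:np.hypot(k[:,1]-s[0]-s[2]*(k[:,0]-.015),k[:,2]-s[1])-r,[0,0,0],loss="soft_l1",f_scale=.001);print(a,len(k),f.x.round(4),f.cost)
x=q[(abs(q[...,1])<.02)&(abs(q[...,2])<.02)&(q[...,0]>-.02)&(q[...,0]<.05),0];print("front",np.percentile(x,[0,.5,2,5]).round(4))
q2=q+[.047,0,-.003]
k=q2[(abs(q2[...,0])<.012)&(abs(q2[...,1])<.06)&(q2[...,2]>.04)&(q2[...,2]<.05)]
print("case top",len(k),np.percentile(k,[.2,1,50,99,99.8],axis=0).round(4))
k=q2[(abs(q2[...,0])<.012)&(q2[...,1]>.03)&(q2[...,1]<.06)&(abs(q2[...,2])<.055)]
print("case side",len(k),np.percentile(k,[.5,5,50,95,99.5],axis=0).round(4), "yz slope",np.polyfit(k[:,2],k[:,0],1))
E
```

```text
0.002 1792 [-0.0009 -0.0001  0.0897] 0.0027217601161947194
0.036 1891 [-0.0002 -0.0005  0.0081] 0.00023187280513982148
front [0.0033 0.0035 0.0037 0.0039]
case top 2768 [[-0.0117 -0.0315  0.0401]
 [-0.0103 -0.0311  0.0408]
 [-0.0002  0.0119  0.0461]
 [ 0.0105  0.0372  0.0479]
 [ 0.0117  0.0374  0.0495]]
case side 1000 [[-0.0068  0.0302 -0.0437]
 [-0.0062  0.031  -0.0327]
 [ 0.0003  0.0366  0.036 ]
 [ 0.0063  0.0372  0.0466]
 [ 0.0068  0.0374  0.0471]] yz slope [1.53407174e-03 4.49352159e-06]
```

Call:
move_arm --commands '[[[0.02, 0.15, 0, 0, 0, 0], [0.04, 0.4, 0, 0, 0, 0], [0.04, 0.65, 0, 0, 0, 0], [0.04, 0.85, 0, 0, 0, 0], [0.04, 0.95, 0, 0, 0, 0], [0.04, 0.95, 0, 0, 0, 0], [0.04, 0.95, 0, 0, 0, 0], [0.04, 0.95, 0, 0, 0, 0]]]' --squeeze 40

```text
time: 10.98
position: [0.5206, 0.2421, 0.3748]
tool_rot: [-0.061, 0.998, 0.0, 0.001]
ft_force: [-0.1, -0.2, -1.2]
grip_width: 0.014
grip_force: 40.0
```

```bash
cat > f.py <<'E'
from h import *
F=[];M=[];P=[]
for i in range(8):
    camera("scene");o=get_obs();F.append(o["ft_force"]);M.append(o["moment"]);P.append(o["position"])
F=np.array(F);print(o["time"],"F along axis",(F@AX).round(2),"mean",np.mean(F@AX).round(2),"F",F.mean(0).round(2),"M",np.mean(M,0).round(3),"grip",o["grip_force"])
t,Rt=tcp_from_case(NOSE+AX*(.0034-.007),frame(YV,0));P=np.mean(P,0);print("tcp rel contact-est along axis",((P-t)@frame(YV,0)*1000).round(2))
print("rotdiff",(R.from_matrix(Rt).inv()*R.from_quat(o["tool_rot"])).as_rotvec().round(4))
E
python3 f.py
```

```text
11.375 F along axis [ 0.67 -0.6   0.48 -0.   -0.29  0.39 -0.24  0.47] mean 0.11 F [-0.08  0.1  -1.27] M [ 0.023  0.008 -0.004] grip 39.99052313156426
tcp rel contact-est along axis [-6.12  1.42  3.91]
rotdiff [ 0.001  -0.0016  0.    ]
```

Call:
move_arm --commands '[[[0, 0.03, 0, 0, 0, 0], [0, 0.06, 0, 0, 0, 0], [0, 0.09, 0, 0, 0, 0], [0, 0.12, 0, 0, 0, 0], [0, 0.15, 0, 0, 0, 0], [0, 0.18, 0, 0, 0, 0], [0, 0.2, 0, 0, 0, 0], [0, 0.2, 0, 0, 0, 0]]]'

```text
time: 12.38
position: [0.5196, 0.2501, 0.3748]
tool_rot: [-0.061, 0.998, -0.0, 0.001]
ft_force: [-0.5, -2.6, -0.5]
grip_width: 0.0131
grip_force: 40.0
```

```bash
python3 f.py
```

```text
12.775 F along axis [-2.71 -2.41 -1.87 -2.48 -1.98 -1.69 -2.78 -1.69] mean -2.2 F [ 0.23 -2.19 -0.27] M [-0.427 -0.022  0.042] grip 39.99794416129589
tcp rel contact-est along axis [1.89 1.45 3.89]
rotdiff [ 0.0012 -0.0016 -0.0001]
```

Touch felt at about 2.2 N. I'll press 1.6 mm further and hold.

Call:
move_arm --commands '[[[0, 0.02, 0, 0, 0, 0], [0, 0.04, 0, 0, 0, 0], [0, 0.04, 0, 0, 0, 0], [0, 0.04, 0, 0, 0, 0]]]'

```text
time: 13.28
position: [0.5194, 0.2518, 0.3748]
tool_rot: [-0.061, 0.998, -0.0, 0.001]
ft_force: [-0.3, -4.1, -0.2]
grip_width: 0.014
grip_force: 40.0
```

```bash
python3 f.py; python3 - <<'E'
from h import *
W=camera("wrist");w=pts(W);Cv=frame(YV,0);q=(w-NOSE)@Cv
k=q[(abs(q[...,0]+.002)<.012)&(q[...,1]>.03)&(q[...,1]<.06)&(abs(q[...,2])<.055)]
print("case side",len(k),np.percentile(k,[.5,50,99.5],axis=0).round(4), "tilt slope",np.polyfit(k[:,2],k[:,0],1))
for a,b in((-.03,0),(0,.03),(.03,.05)):
    s=k[(k[:,2]>a)&(k[:,2]<b)]; print(a,len(s),np.percentile(s[:,0],[2,98]) if len(s) else"")
E
```

```text
13.675 F along axis [-4.65 -4.17 -4.08 -4.66 -3.24 -3.96 -4.66 -4.31] mean -4.22 F [ 0.45 -4.19 -0.33] M [-0.781 -0.009  0.067] grip 40.00545465387404
tcp rel contact-est along axis [3.58 1.47 3.89]
rotdiff [ 0.0011 -0.0015 -0.0002]
case side 1104 [[-0.0055  0.0301 -0.0407]
 [ 0.0013  0.0384  0.0434]
 [ 0.0083  0.0392  0.0502]] tilt slope [0.00322447 0.00133705]
-0.03 140 [-0.00541084  0.00787612]
0 218 [-0.0053449   0.00802977]
0.03 686 [-0.00516582  0.00823285]
```

Call:
move_arm --commands '[[[0, 0, 0, 0, 0, 0], [0, 0, 0, 0, 0, 0], [0, 0, 0, 0, 0, 0], [0, 0, 0, 0, 0, 0], [0, 0, 0, 0, 0, 0], [0, 0, 0, 0, 0, 0], [0, 0, 0, 0, 0, 0], [0, 0, 0, 0, 0, 0], [0, 0, 0, 0, 0, 0], [0, 0, 0, 0, 0, 0], [0, 0, 0, 0, 0, 0], [0, 0, 0, 0, 0, 0]]]'

```text
time: 15.22
position: [0.5194, 0.2519, 0.3748]
tool_rot: [-0.061, 0.998, 0.0, 0.001]
ft_force: [-0.9, -4.3, -0.8]
grip_width: 0.0135
grip_force: 40.0
```

Call:
move_arm --commands '[[[0, 0, 0, 0, 0, 0], [0, 0, 0, 0, 0, 0], [0, 0, 0, 0, 0, 0], [0, 0, 0, 0, 0, 0], [0, 0, 0, 0, 0, 0], [0, 0, 0, 0, 0, 0], [0, 0, 0, 0, 0, 0], [0, 0, 0, 0, 0, 0], [0, 0, 0, 0, 0, 0], [0, 0, 0, 0, 0, 0], [0, 0, 0, 0, 0, 0], [0, 0, 0, 0, 0, 0]]]'

```text
time: 16.73
position: [0.5194, 0.2519, 0.3747]
tool_rot: [-0.061, 0.998, 0.0, 0.001]
ft_force: [0.3, -3.5, -0.7]
grip_width: 0.0138
grip_force: 40.0
```

Held over 3 s at about 4 N, square (tilt about 0.003) and centred to within 1 mm in y and about 4 mm in z. Now I'll back off and return.

Call:
move_arm --commands '[[[0, -0.05, 0, 0, 0, 0], [0, -0.15, 0, 0, 0, 0], [0, -0.4, 0, 0, 0, 0], [0, -0.8, 0, 0, 0, 0], [0, -1.2, 0, 0, 0, 0], [0, -1.2, 0, 0, 0, 0], [0, -1.2, 0, 0, 0, 0]]]' --squeeze 25

```text
time: 17.6
position: [0.5253, 0.204, 0.3748]
tool_rot: [-0.06, 0.998, 0.0, 0.001]
ft_force: [0.0, -0.7, -0.1]
grip_width: 0.0137
grip_force: 25.0
```

```bash
python3 - <<'E'
from h import *
t,Rt=tcp_from_case(np.array([.60,-.05,.22]),frame(.7,0));cur=plan(t,Rt)
plan(GP+C0[:,2]*.12,GR.as_matrix(),cur)
E
```

```text
plan [-1.124 -6.568 -1.152] [5.000e-04 8.000e-04 9.922e-01] goal [ 0.6016 -0.0514  0.4209] mm 270.49177002642494 deg 56.84934803104912
plan [ 0.069 -8.613  2.21 ] [-0.5548 -0.2818  0.9087] goal [ 0.3363 -0.2711  0.3321] mm 355.67600120555016 deg 63.10085906126573
```

Call:
move_arm --commands '[[[-0.1, -0.7, -0.15, 0, 0, 0.1], [-0.2, -1.4, -0.3, 0, 0, 0.2], [-0.35, -2.1, -0.4, 0, 0, 0.3], [-0.5, -2.9, -0.5, 0, 0, 0.42], [-0.6, -3.6, -0.65, 0, 0, 0.54], [-0.75, -4.4, -0.8, 0, 0, 0.66], [-0.9, -5.2, -0.9, 0, 0, 0.78], [-1, -6, -1.05, 0, 0, 0.9], [-1.12, -6.57, -1.15, 0, 0, 0.992], [-1.12, -6.57, -1.15, 0, 0, 0.992], [-1.12, -6.57, -1.15, 0, 0, 0.992]]]'

```text
time: 18.98
position: [0.6012, -0.0502, 0.4205]
tool_rot: [0.421, 0.907, 0.001, -0.0]
ft_force: [-0.5, 0.6, -1.2]
grip_width: 0.0139
grip_force: 25.0
```

Call:
move_arm --commands '[[[0, -0.8, 0.15, -0.05, -0.025, 0.08], [0, -1.6, 0.4, -0.1, -0.05, 0.17], [0, -2.4, 0.6, -0.16, -0.08, 0.26], [0, -3.2, 0.8, -0.21, -0.11, 0.35], [0, -4.1, 1.05, -0.27, -0.14, 0.44], [0, -5, 1.25, -0.33, -0.17, 0.54], [0, -5.9, 1.5, -0.38, -0.195, 0.63], [0, -6.8, 1.7, -0.44, -0.225, 0.73], [0, -7.7, 2, -0.5, -0.25, 0.82], [0.07, -8.61, 2.2, -0.555, -0.282, 0.909], [0.07, -8.61, 2.2, -0.555, -0.282, 0.909], [0.07, -8.61, 2.2, -0.555, -0.282, 0.909]]]'

```text
time: 20.48
position: [0.3371, -0.2702, 0.3325]
tool_rot: [0.75, 0.591, 0.184, 0.233]
ft_force: [-0.5, -0.4, -1.0]
grip_width: 0.0139
grip_force: 25.0
```

```bash
python3 - <<'E'
from h import *
o=get_obs();print(o["time"],o["q"].round(3),o["grip_width"])
plan(GP,GR.as_matrix())
W=camera("wrist");w=pts(W)
B=BOT+C0[:,2]*.12; q=(w-B)@C0
k=q[(abs(q[:,:,0])<.012)&(abs(q[...,1])<.06)&(q[...,2]>.08)&(q[...,2]<.1)];print("top z",np.median(k[:,2]),k[:,1].max())
k=q[(abs(q[...,0])<.012)&(q[...,1]>.034)&(q[...,1]<.06)&(q[...,2]>-.01)&(q[...,2]<.1)]
print(np.percentile(k,[.5,50,99.5],axis=0).round(4),np.polyfit(k[:,2],k[:,0],1))
E
```

```text
20.475 [-1.061  0.383  2.142  1.196  0.464 -1.886] 0.013907844291534672
plan [-0.031 -0.022  2.999] [ 0.0008 -0.0019  0.0025] goal [ 0.4021 -0.2871  0.2331] mm 119.97819224223154 deg 0.18899883130837683
top z 0.09022587792858348 0.04155245507402034
[[-0.006   0.0341  0.0003]
 [ 0.0006  0.0408  0.0808]
 [ 0.0076  0.0414  0.0914]] [-0.00173102  0.00089712]
```

Call:
move_arm --commands '[[[-0.03, -0.02, 0.5, 0, 0, 0], [-0.03, -0.02, 1, 0, -0.002, 0.002], [-0.03, -0.02, 1.5, 0, -0.002, 0.002], [-0.03, -0.02, 1.9, 0, -0.002, 0.002], [-0.03, -0.02, 2.2, 0, -0.002, 0.002], [-0.03, -0.02, 2.5, 0, -0.002, 0.002], [-0.03, -0.02, 2.7, 0, -0.002, 0.002], [-0.03, -0.02, 2.85, 0, -0.002, 0.002], [-0.03, -0.02, 2.95, 0, -0.002, 0.002], [-0.03, -0.02, 2.98, 0, -0.002, 0.002], [-0.03, -0.02, 2.98, 0, -0.002, 0.002]]]'

```text
time: 21.9
position: [0.4013, -0.288, 0.2337]
tool_rot: [0.751, 0.589, 0.183, 0.234]
ft_force: [1.1, 0.0, -1.4]
grip_width: 0.014
grip_force: 25.0
```

```bash
python3 - <<'E'
from h import *
for i in range(4):camera("scene")
o=get_obs();print(o["time"],o["ft_force"].round(2),o["moment"].round(3));plan(GP,GR.as_matrix())
E
```

```text
22.1 [ 0.19  0.8  -1.1 ] [ 0.029  0.431 -0.008]
plan [0.028 0.003 0.024] [ 0.0013  0.0019 -0.0015] goal [ 0.4021 -0.2871  0.2331] mm 1.493201275496181 deg 0.15724737440754818
```

Call:
move_arm --commands '[[[0.02, 0, 0.02, 0, 0, 0], [0.02, 0, 0.03, 0, 0, 0], [0.02, 0, 0.03, 0, 0, 0]]]' --squeeze 8

```text
time: 22.48
position: [0.402, -0.2873, 0.2329]
tool_rot: [0.751, 0.589, 0.183, 0.234]
ft_force: [-4.0, 0.8, 2.8]
grip_width: 0.014
grip_force: 8.0
```

Call:
move_arm --commands '[[[0, 0, 0, 0, 0, 0], [0, 0, 0, 0, 0, 0], [0, 0, 0, 0, 0, 0], [0, 0, 0, 0, 0, 0], [0, 0, 0, 0, 0, 0], [0, 0, 0, 0, 0, 0], [0, 0, 0, 0, 0, 0], [0, 0, 0, 0, 0, 0]]]' --claw -1

```text
time: 23.48
position: [0.4022, -0.2873, 0.2327]
tool_rot: [0.751, 0.589, 0.183, 0.233]
ft_force: [-0.2, 0.9, -1.1]
grip_width: 0.0837
grip_force: 0.0
```

Call:
move_arm --commands '[[[0, 0, -0.4, 0, 0, 0], [0, 0, -1, 0, 0, 0], [0, 0, -1.7, 0, 0, 0], [0, 0, -2.3, 0, 0, 0], [0, 0, -2.3, 0, 0, 0], [0, 0, -2.3, 0, 0, 0]]]'

```text
time: 24.22
position: [0.3519, -0.2751, 0.3082]
tool_rot: [0.751, 0.589, 0.183, 0.234]
ft_force: [-0.6, 0.2, -0.3]
grip_width: 0.0871
grip_force: 0.0
```

```bash
python3 - <<'E'
from h import *
w=pts(camera("wrist"));C=C0
m=(np.abs(w-[.505,-.31,.075])<[.07,.07,.045]).all(-1);q=(w[m]-BOT)@C
top=q[(q[:,2]>.06)&(abs(q[:,0])<.02)];print("upper",np.percentile(top,[1,50,99],axis=0).round(4))
c=camera("scene");cv2.imwrite("pics/end.png",cv2.resize(c["pixels"][150:250,160:300],None,fx=5,fy=5))
E
```

```text
upper [[-0.007  -0.0405  0.0695]
 [-0.0001  0.003   0.0904]
 [ 0.0067  0.0389  0.0919]]
```

View pics/end.png

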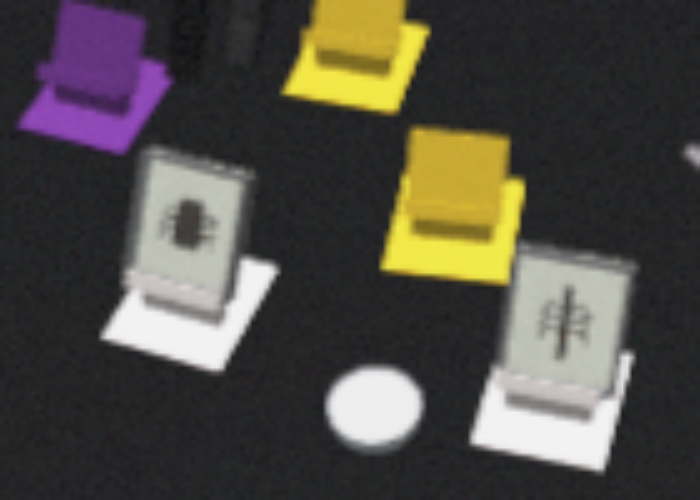

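The case is seated as before, with the beetle at crop (190,222) facing outward and its upper edge within 1 mm of where it started. The gripper is clear.

```bash
python3 -c "
from rig import *
print(hand_in())"
```

```text
the job is handed in; nothing more can be done
None
```

I showed the beetle case at the viewer for over 3 s at about 4 N, then set it back on its own rest within about 1 mm and let go; the job is handed in, but the hand-in returned no verdict.

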